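Put the packed lunch box to thaw and start the timer

ROBOT

A 6-joint arm with a two-finger parallel gripper is mounted at the origin on the work surface. World frame = base frame: x ahead of the robot, y to its left, z up, the work surface at z = 0. Lengths are in m, angles in rad, forces in N, time in s.
With the tool pointing down it reaches from about 0.35 to 0.875 m from the base axis. Payload 4.2 kg.
Tool frame: the origin (TCP) lies between the finger pads; the fingertips stand 17 mm ahead of it and the grasp point (between the pads) lies 2 mm behind it; z points along the fingers, y is the line along which they close (so a half turn about z gives the same grasp; the last joint's range is limited). The gripper opens to 85 mm and grips with 20 to 120 N. Pads are 22 mm wide; open, the fingers measure 114 mm over their backs; the gripper's body (76 mm by 85 mm) begins 54 mm behind the grasp point. The pads swing forward as they close: fully open they stand 13 mm farther back than shut.
Start: joints at [-0.941, 0.385, 0.008, 0, -1.194, -0.259], TCP at [0.226, -0.582, 0.248] pointing down, gripper open.
Joint ranges: [-3.14, 3.14], [-1.21, 2.06], [-1.07, 1.41], [-3.16, 2.05], [-2.99, -0.16], [-3.1, 3.1]. Speed limits (rad/s): [2.79, 2.79, 3.14, 3.14, 3.14, 3.14].

INTERFACE

Orientations are given as a unit quaternion [x, y, z, w].
In Python, from rig import manip, eyes gives the robot as it stands.
- The arm moves only by the tool arm_command, never from a script. Its argument "deltas" is a list of rows, each an object of numbers: "tx", "ty", "tz": the shift along the tool's x, y, z in cm; "twist": the turn about the tool's z in degrees. In form: [{"tx": .., "ty": .., "tz": .., "twist": ..}, ...]. A call has 1 to 12 rows; each row is the pose to reach, as a shift and turn from the pose commanded when the call began, along the tool's axes at that moment; what a row does not reach only later rows make up. A row lasts 1/10 s, in which the tool goes at most 50 mm and 8.59 degrees, less where a joint would pass 70% of its speed; a pose out of reach is approached as far as the arm can. A call with a gripper value outside its range is refused whole. "fingers" is the opening, from 0 (shut) to 1 (fully open), set as the call begins (left out, the last holds). The fingers move at their own pace and stop on an object; "grip_force" is the grip in N (left out, the last holds). Time passes only in rows, so rows that repeat a pose let the fingers close. It gives the time, the measured TCP pose, the force, the opening and the grip force at its end, in the units of the state.
- manip.get_state(): the state, without advancing time (a new reading comes with each control period).
- eyes.camera(name): name is "side" or "top"; returns (picture, depth): 480x640x3 uint8, red, green, blue; 480x640 float32, m along the optical axis (not along the pixel's ray), 0 where there is no reading.
- eyes.camera_info(name): a dict with "fov_y" (degrees; the focal length in pixels is half the picture's height over the tangent of half this angle, whatever the lens; pixels are square), "cx", "cy" (the principal point, pixels), "distortion" ([k1, k2, p1, p2, k3] as OpenCV has them; the pictures are not rectified), "extrinsics" (4x4, takes a point from world to camera coordinates). Camera axes: x right, y up, looking along -z (the intrinsics and any distortion apply to the point x, -y, -z); pixel columns grow to the right and rows downward; lengths in m; the calibration is good to about 2 mm. A picture is of the moment at which its call begins. camera_info takes no time and is no camera call.
- manip.hand_in(): hands the job in; it is judged then, once.
Trained networks look in the newest picture that a camera, given by its name, has taken for a name from the list of things; names that differ only in an ending like _2 or _b are one class to them, and where a whole thing is asked for, a point or a joint stands for the part that bears it (a point fixed in the world has none). Each returns a list of dicts, best first, with "score" (0 to 1); they miss things now and then, are a little off and sometimes report something else, mostly with a low value. They report only what shows in the picture. A call takes as long as a camera call. They do not tell look-alikes from the thing itself.
- eyes.search_frame(name, camera): "centre" ([column, row] as shares, 0 to 1, of the picture: columns of its width, rows of its height, amid what is visible of it).
The state is a dict: "time": time; "joint_pos": joint angles; "qvel": joint speeds; "tau": joint torques, N m; "tcp_pos": TCP position; "ee_rot": TCP orientation; "ft_force": force on the tool from outside, world axes, zero at the start; "ft_torque": the same for the moment, N m; "width": finger opening in m; "grip_force": force on a finger pad.
Only numpy, scipy, OpenCV 4.12 (cv2) and the standard library are available. Lean on these libraries where they do the work, as an engineer would, in place of code of your own. Each camera call takes 0.05 s, during which the arm holds its last target. There are 200 camera calls.

TASK

One of the three identical steel lunch boxes on the drying mat is packed with frozen food and the other two are empty: lift them in turn, kept level, until you have felt which is the heavy one, set that one down gently in the middle of the grooved aluminium thawing plate, lying along it, and have the empty ones back where they stood. Then start the kitchen timer, which is so light that it slides away when its bar is pushed: stand it with its back flat against the low steel splash guard and, with the guard taking the push, press the bar on its front fully home for a moment, but do not press the bar in before the timer is against the guard. Leave the timer standing there against the guard, and do not knock over or shift the glass mug, the glass bowl or the soap bottle.

Things in the scene. Friction and masses are not known exactly. Their poses are not given: they have to be found in the camera images.
- lunch_a: one of three outwardly identical closed stainless-steel lunch boxes standing side by side on the drying mat, 170 mm long (own x) x 58 mm wide (own y) x 50 mm high, flat vertical sides, lid clipped on at both ends. Origin: centre of its underside; z up. Two of the three are empty (0.12 to 0.20 kg), one is packed (0.5 to 0.7 kg); which one is unknown and cannot be seen. About 40 to 50 mm of free space between neighbours at mid-length.
- lunch_b: one of three outwardly identical closed stainless-steel lunch boxes standing side by side on the drying mat, 170 mm long (own x) x 58 mm wide (own y) x 50 mm high, flat vertical sides, lid clipped on at both ends. Origin: centre of its underside; z up. Two of the three are empty (0.12 to 0.20 kg), one is packed (0.5 to 0.7 kg); which one is unknown and cannot be seen. About 40 to 50 mm of free space between neighbours at mid-length.
- lunch_c: one of three outwardly identical closed stainless-steel lunch boxes standing side by side on the drying mat, 170 mm long (own x) x 58 mm wide (own y) x 50 mm high, flat vertical sides, lid clipped on at both ends. Origin: centre of its underside; z up. Two of the three are empty (0.12 to 0.20 kg), one is packed (0.5 to 0.7 kg); which one is unknown and cannot be seen. About 40 to 50 mm of free space between neighbours at mid-length.
- mat: dark ribbed silicone drying mat, fixed, 240 mm (own x) x 360 mm (own y) x 4 mm thick; origin at the centre of its underside, so the boxes stand at height 4 mm. The boxes lie along its x axis within about 6 degrees, in three places 105 mm apart along its y axis.
- plate: grooved aluminium thawing plate, fixed, 240 mm long (own x) x 130 mm wide (own y); origin at the centre of its underside, its top is 8 mm above that. The heavy box belongs in its middle with its long side along the plate's x axis.
- timer: white kitchen timer standing loose on the worktop, 0.16 kg, 62 mm wide (own y) x 50 mm deep (own x) x 70 mm high; flat vertical sides and back. Origin: centre of its underside; z up; its front (bar below, display sloping back above height 38 mm) faces its own -x, its back is at own x = +25 mm. It can be picked from above by its two sides, 62 mm apart, without touching the bar.
- timer_back (a point): middle of the timer's flat back face, 35 mm above its underside
- bar_face (a point): middle of the front face of the timer's grey start bar, 20 mm above the timer's underside; the bar is 38 mm wide and 22 mm high and stands 9 mm proud of the timer's front (face at the timer's own x = -34 mm, when out)
- start_bar (a joint): travel of the start bar: 0 out, 0.005 m fully home. It moves level, straight towards the timer's back (own +x), against a spring that needs about 2 N to start and 5.6 N when fully home, and springs out again when let go.
- guard: low stainless-steel splash guard fixed to the worktop beside the sink's drainboard: an upright sheet 360 mm long (own x) and 66 mm high. Origin: at worktop level in the middle of the flat upright face on the worktop side; own +y points out of that face towards the open worktop (the timer's side), the drainboard and sink lie on its -y side.
- mug: glass mug, 80 mm across, 95 mm high, origin at the centre of its underside, a bystander: leave it alone.
- bowl: glass bowl, 130 mm across, 55 mm high, origin at the centre of its underside, a bystander: leave it alone.
- soap: clear soap bottle with white cap, 60 mm across, 160 mm high, origin at the centre of its underside, a bystander: leave it alone.
Mind the look-alikes: they are no part of the job. What is shaped like the lunch_b but brown or pink is not meant. There is more than one size of the timer; the job needs the largest.

How it is judged:
By the outcome, as a careful person would: the job done as asked, in the order asked, and still so for the second after the job is handed in, with the robot touching nothing.
It also fails if it takes over 72 s, if anything falls off the work surface, if the arm or the gripper's body presses on something with over 40 N, if the wrist force passes 120 N, or if a joint passes its speed limit or range.

## Working session

There is one attempt and no reset: what is moved stays moved. The work goes in short steps, Python scripts to look and compute and a tool call to move; the robot and the scene stay as the last step left them, time stands still between calls to the robot, and variables do not carry over. Pictures are saved under pics/ and viewed, at most 10 in all, crops included, and the job is handed in when it is done.

Besides the shell and the picture viewer there is one more tool, called after "Request:" as name([rows], argument=value, ...), one row to a line, values as JSON. arm_command: Moves the arm, as the interface text tells. Its arguments: {"type":"object","properties":{"deltas":{"type":"array"},"fingers":{"type":"number"},"grip_force":{"type":"number"}},"required":["deltas"]}

```bash
mkdir -p pics; ls
cat > h.py <<'E'
import numpy as np, cv2
from rig import manip, eyes
def K(n):
    i=eyes.camera_info(n); f=240/np.tan(np.radians(i["fov_y"])/2)
    return np.array([[f,0,i["cx"]],[0,f,i["cy"]],[0,0,1]]),np.array(i["distortion"],float),np.array(i["extrinsics"],float)
def cloud(n,depth):
    k,d,E=K(n); v,u=np.mgrid[0:480,0:640]
    p=cv2.undistortPoints(np.stack([u,v],-1).reshape(-1,1,2).astype(np.float64),k,d).reshape(480,640,2)
    c=np.stack([p[...,0]*depth,-p[...,1]*depth,-depth],-1)
    w=(c-E[:3,3])@E[:3,:3]; w[depth<=0]=np.nan
    return w
E
python3 - <<'E'
from h import *
for n in("side","top"):
    im,d=eyes.camera(n); cv2.imwrite(f"pics/{n}0.png",im[...,::-1]); np.save(f"{n}0.npy",cloud(n,d)); np.save(f"{n}0i.npy",im)
    k,_,E=K(n); print(n,k[0,0],-E[:3,:3].T@E[:3,3], (d>0).mean())
for t in["lunch_a","plate","timer","guard","mat","mug","bowl","soap"]:
    print(t,[(np.round(np.array(r["centre"])*[640,480]),round(r["score"],2)) for r in eyes.search_frame(t,"top")])
print(manip.get_state())
E
```

```text
pics
side 612.4987710756108 [-0.19826415  0.79960698  1.0290486 ] 0.99431640625
top 434.8056830383431 [0.41160607 0.09281281 1.00663137] 0.9961360677083333
lunch_a [(array([290., 228.]), 0.96), (array([245., 230.]), 0.83), (array([228., 357.]), 0.83), (array([101., 268.]), 0.78), (array([197., 234.]), 0.59)]
plate [(array([370., 229.]), 0.92), (array([259., 238.]), 0.27)]
timer [(array([442., 258.]), 0.93), (array([491., 257.]), 0.93), (array([463., 215.]), 0.85)]
guard [(array([584., 212.]), 0.73)]
mat [(array([258., 239.]), 0.74)]
mug [(array([396., 114.]), 0.9)]
bowl [(array([324., 104.]), 0.61)]
soap [(array([447., 132.]), 0.83)]
{'time': 0.5, 'joint_pos': array([-9.41416822e-01,  3.84762444e-01,  7.85570658e-03, -5.29261385e-05,
       -1.19399528e+00, -2.58590021e-01]), 'qvel': array([ 1.40449132e-03, -3.69718167e-03, -8.64364048e-05,  2.52611506e-03,
       -1.27536096e-03, -4.50492840e-04]), 'tau': array([ 4.98953523e-04, -3.91689599e+01,  1.88444656e+01,  4.18711245e+00,
       -7.21474498e-04,  4.75410729e-06]), 'tcp_pos': array([ 0.22648178, -0.58247918,  0.24824911]), 'ee_rot': array([-1.84324954e-01,  9.82865356e-01,  5.82929788e-05, -4.79670885e-07]), 'ft_force': array([ 0.63498528, -0.37075225,  0.64500903]), 'ft_torque': array([ 0.01879323,  0.0261749 , -0.01082104]), 'grip_force': 0.0, 'width': 0.08530026311997646}
```

View pics/top0.png

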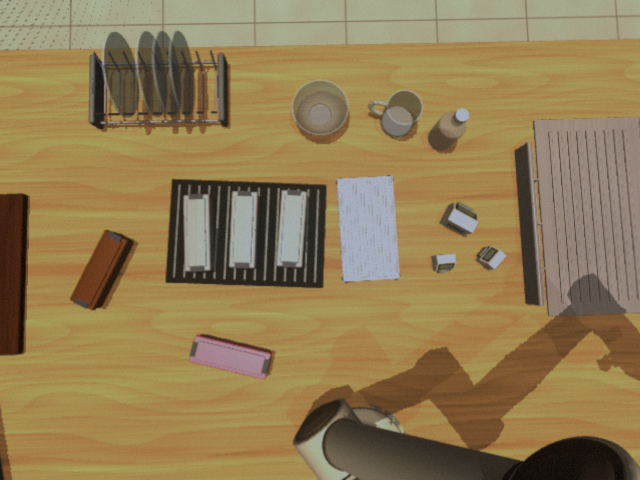

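View pics/side0.png

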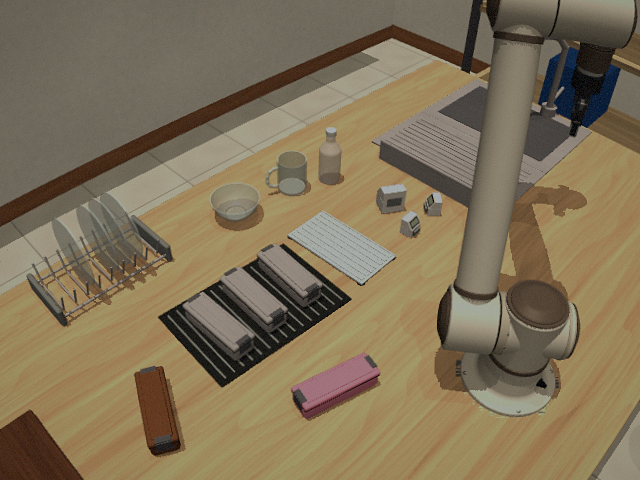

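The top view shows the three boxes on the mat at (197,233), (244,230) and (291,228), with the plate at (369,229). The large timer is at (462,217), with its display facing up-right and two small look-alikes below it. The guard is at (528,225), and the mug, bowl and soap are above. Next I fit the poses.

```bash
cat > fit.py <<'E'
from h import *
def rect(w,box,zlo,zhi):
    u0,u1,v0,v1=box; p=w[v0:v1,u0:u1].reshape(-1,3); p=p[(p[:,2]>zlo)&(p[:,2]<zhi)]
    (c,s,a)=cv2.minAreaRect((p[:,:2]*1000).astype(np.float32))
    if s[0]<s[1]: s=s[::-1]; a+=90
    a=(a+90)%180-90
    return np.round(c,1),np.round(s,1),round(a,1),len(p),np.round(np.median(p[:,2])*1000,1)
E
python3 - <<'E'
from fit import *
w=np.load("top0.npy"); im=np.load("top0i.npy")
for u in(197,244,291): print("box",rect(w,(u-22,u+22,180,280),.04,.07))
g=im.astype(int)
m=(w[...,2]<.03)&(w[...,2]>.003); v,u=np.mgrid[0:480,0:640]
# plate
p=w[(m)&(u>332)&(u<404)&(v>170)&(v<290)]; print("plate",cv2.minAreaRect((p[:,:2]*1000).astype(np.float32)),len(p))
print("timer",rect(w,(436,484,192,240),.02,.09),rect(w,(436,484,192,240),.06,.09))
q=w[192:240,436:484].reshape(-1,3);q=q[q[:,2]>.01]; print(np.histogram(q[:,2],8))
p=w[(w[...,2]>.02)&(w[...,2]<.075)&(u>505)&(u<550)&(v>135)&(v<310)]
print("guard",cv2.minAreaRect((p[:,:2]*1000).astype(np.float32)),np.percentile(p[:,2],[5,50,95]))
for n,(a,b) in dict(mug=(398,114),bowl=(320,108),soap=(450,130),pl=(369,229)).items(): print(n,np.nanmedian(w[b-6:b+7,a-6:a+7].reshape(-1,3),axis=0).round(3))
for n,bb in dict(t=(425,510,190,275)).items():
    c=im[bb[2]:bb[3],bb[0]:bb[1],::-1]; cv2.imwrite("pics/tc.png",cv2.resize(c,None,fx=7,fy=7,interpolation=cv2.INTER_CUBIC))
E
```

```text
box (array([497.5, 348.8]), array([170. ,  59.5]), 0.9, 2067, np.float64(53.6))
box (array([503.8, 247. ]), array([171. ,  58.6]), -3.1, 2034, np.float64(53.7))
box (array([502.2, 140.5]), array([171.1,  58.1]), -5.1, 2008, np.float64(53.8))
plate ((499.2114562988281, -34.776588439941406), (164.0973663330078, 275.39215087890625), 88.41932678222656) 6112
timer (array([ 521.3, -240.5]), array([62.5, 61. ]), 58.9, 803, np.float64(66.9)) (array([ 512.1, -235.2]), array([62., 38.]), 59.7, 477, np.float64(70.5))
(array([ 36,  35,  88,  54,  74,  82,  87, 394]), array([0.01004871, 0.01825694, 0.02646516, 0.03467339, 0.04288161,
       0.05108984, 0.05929807, 0.06750629, 0.07571452]))
guard ((500.88360595703125, -377.90618896484375), (359.84075927734375, 88.7184066772461), 0.026616301387548447) [0.02406186 0.05236097 0.06815513]
mug [ 0.771 -0.114  0.006]
bowl [0.789 0.07  0.007]
soap [ 0.696 -0.2    0.112]
pl [ 0.499 -0.036  0.008]
```

View pics/tc.png

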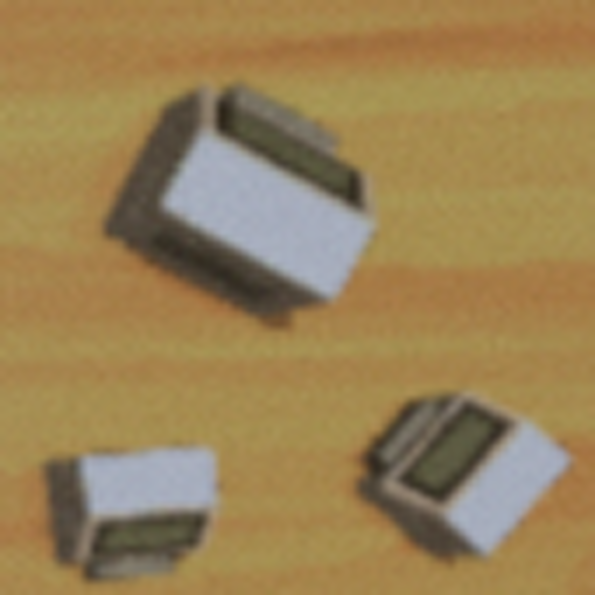

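The crop shows the large timer at the top with its front facing up-right, which is world yaw about -30° for the front. Next I refine the guard face and the plate.

```bash
cat > go.py <<'E'
# usage: go.py x y z(mm) yaw_of_tool_y(deg): prints the needed move
import sys
from h import *
from scipy.spatial.transform import Rotation as R
s=manip.get_state(); x,y,z,a=map(float,sys.argv[1:5])
Rt=R.from_quat(s["ee_rot"]).as_matrix(); d=Rt.T@(np.array([x,y,z])/1000-s["tcp_pos"])*100
cur=np.degrees(np.arctan2(Rt[1,1],Rt[0,1])); tw=-((a-cur+180)%360-180)
print("cm",d.round(2),"twist",round(tw,2),"yaw",round(cur,2),"t",s["time"],"tcp",s["tcp_pos"].round(4),"F",s["ft_force"].round(2),"w",round(s["width"],4))
E
python3 - <<'E'
from fit import *
w=np.load("top0.npy"); im=np.load("top0i.npy"); v,u=np.mgrid[0:480,0:640]
g=cv2.cvtColor(im,cv2.COLOR_RGB2HSV)
roi=(u>328)&(u<408)&(v>168)&(v<292)&(g[...,1]<60)&(g[...,2]>100)
p=w[roi]; print("plate",cv2.minAreaRect((p[:,:2]*1000).astype(np.float32)),len(p))
m=(w[...,2]>.012)&(w[...,2]<.058)&(u>505)&(u<545)&(v>135)&(v<310)
p=w[m]; p=p[np.isfinite(p).all(1)]
for _ in range(4):
    A=np.c_[p[:,0]-.5,p[:,2]-.03,np.ones(len(p))]; c=np.linalg.lstsq(A,p[:,1],rcond=None)[0]; r=p[:,1]-A@c; p=p[abs(r)<max(.003,1.5*r.std())]
print("guard face y=",c,len(p),r.std(),p[:,0].min(),p[:,0].max())
E
python3 go.py 502 140 120 84.9
```

```text
plate ((496.1062316894531, -34.87750244140625), (241.52407836914062, 109.03096008300781), 9.110372543334961) 5897
guard face y= [ 9.69069570e-03  1.36902714e-04 -3.87779148e-01] 1582 0.0008523368222481918 0.32154194131060054 0.6804428127213181
cm [-51.86  57.35  12.83] twist 26.34 yaw 111.24 t 0.5 tcp [ 0.2265 -0.5825  0.2482] F [ 0.63 -0.37  0.65] w 0.0853
```

Run:
```python
from fit import *
w=np.load("top0.npy"); im=np.load("top0i.npy"); v,u=np.mgrid[0:480,0:640]
g=cv2.cvtColor(im,cv2.COLOR_RGB2HSV)
roi=((u>330)&(u<408)&(v>168)&(v<292)&(g[...,1]<70)&(g[...,2]>90)).astype(np.uint8)
roi=cv2.morphologyEx(cv2.morphologyEx(roi,cv2.MORPH_CLOSE,np.ones((5,5))),cv2.MORPH_OPEN,np.ones((9,9)))
k,d,E=K("top"); p=cv2.undistortPoints(np.argwhere(roi)[:,::-1].reshape(-1,1,2).astype(float),k,d).reshape(-1,2)
o=-E[:3,:3].T@E[:3,3]; r=np.c_[p[:,0],-p[:,1],-np.ones(len(p))]@E[:3,:3]; P=(o+r*((.008-o[2])/r[:,2])[:,None])[:,:2]*1000
print(cv2.minAreaRect(P.astype(np.float32)),len(P)); c=P.mean(0); U,S,V=np.linalg.svd(P-c,full_matrices=False)
print(c,np.degrees(np.arctan2(V[0,1],V[0,0])),S/np.sqrt(len(P))*12**.5)
```

```text
((501.8297424316406, -32.74811553955078), (240.9967803955078, 132.4420623779297), 1.644290804862976) 5930
[500.72555642 -32.66693198] -178.12575214008808 [240.86748248 132.10523055]
```

Request:
arm_command([
  {"tx":-4.3,"ty":4.8,"tz":0.5,"twist":3},
  {"tx":-8.6,"ty":9.5,"tz":1,"twist":6},
  {"tx":-13,"ty":14.3,"tz":1.5,"twist":9},
  {"tx":-17.3,"ty":19.1,"tz":2,"twist":12},
  {"tx":-21.6,"ty":23.9,"tz":3,"twist":15},
  {"tx":-25.9,"ty":28.7,"tz":4,"twist":18},
  {"tx":-30,"ty":33,"tz":5,"twist":20},
  {"tx":-34,"ty":37.5,"tz":6,"twist":22},
  {"tx":-38,"ty":42,"tz":7,"twist":24},
  {"tx":-42,"ty":46.5,"tz":8,"twist":25},
  {"tx":-46.5,"ty":51.5,"tz":9,"twist":26},
  {"tx":-51.86,"ty":57.35,"tz":11,"twist":26.3},
], fingers=0.88)

```text
time: 1.7
tcp_pos: [0.439, -0.0247, 0.1727]
ee_rot: [0.044, 0.999, 0.0, 0.001]
ft_force: [0.8, -0.3, 0.7]
width: 0.0753
grip_force: 0.0
```

```bash
python3 go.py 502.2 140.5 30 84.9
```

```text
cm [-4.81 17.   14.29] twist 0.06 yaw 84.96 t 1.7 tcp [ 0.439  -0.0247  0.1727] F [ 0.77 -0.33  0.73] w 0.0753
```

Request:
arm_command([
  {"tx":-1.2,"ty":4.3,"tz":1},
  {"tx":-2.4,"ty":8.6,"tz":2},
  {"tx":-3.6,"ty":12.9,"tz":4},
  {"tx":-4.8,"ty":17,"tz":6},
  {"tx":-4.8,"ty":17,"tz":7},
  {"tx":-4.8,"ty":17,"tz":7},
])

```text
$.deltas[0]: bad value
```

```bash
python3 go.py 502.2 140.5 30 84.9; python3 -c "
from h import *
im,d=eyes.camera('side'); print(manip.get_state()['qvel'].round(3))"
```

```text
cm [-4.81 17.   14.29] twist 0.06 yaw 84.96 t 1.7 tcp [ 0.439  -0.0247  0.1727] F [ 0.77 -0.33  0.73] w 0.0753
[-0.096 -0.017 -0.004  0.014 -0.056  0.185]
```

Request:
arm_command([
  {"tx":-1.2,"ty":4.3,"tz":1,"twist":0},
  {"tx":-2.4,"ty":8.6,"tz":2,"twist":0},
  {"tx":-3.6,"ty":12.9,"tz":4,"twist":0},
  {"tx":-4.8,"ty":17,"tz":6,"twist":0},
  {"tx":-4.8,"ty":17,"tz":7,"twist":0},
  {"tx":-4.8,"ty":17,"tz":7,"twist":0},
])

```text
time: 2.35
tcp_pos: [0.5002, 0.1384, 0.1004]
ee_rot: [0.044, 0.999, -0.001, -0.002]
ft_force: [-0.4, 0.2, 0.5]
width: 0.0749
grip_force: 0.0
```

```bash
python3 go.py 502.2 140.5 30 84.9
```

```text
cm [-0.21  0.24  7.04] twist 0.11 yaw 85.01 t 2.35 tcp [0.5002 0.1384 0.1004] F [-0.37  0.17  0.51] w 0.0749
```

Request:
arm_command([
  {"tx":-0.2,"ty":0.2,"tz":2,"twist":0},
  {"tx":-0.2,"ty":0.2,"tz":4,"twist":0},
  {"tx":-0.2,"ty":0.2,"tz":6,"twist":0},
  {"tx":-0.2,"ty":0.2,"tz":6.9,"twist":0},
  {"tx":-0.2,"ty":0.2,"tz":6.9,"twist":0},
  {"tx":-0.2,"ty":0.2,"tz":6.9,"twist":0},
])

```text
time: 2.95
tcp_pos: [0.5039, 0.1399, 0.0343]
ee_rot: [0.044, 0.999, 0.0, 0.001]
ft_force: [0.6, 0.4, 0.1]
width: 0.075
grip_force: 0.0
```

Request:
arm_command([
  {"tx":0,"ty":0,"tz":0,"twist":0},
  {"tx":0,"ty":0,"tz":0,"twist":0},
  {"tx":0,"ty":0,"tz":0,"twist":0},
  {"tx":0,"ty":0,"tz":0,"twist":0},
  {"tx":0,"ty":0,"tz":0,"twist":0},
], fingers=0, grip_force=60)

```text
time: 3.45
tcp_pos: [0.5043, 0.1406, 0.0348]
ee_rot: [0.044, 0.999, 0.001, 0.001]
ft_force: [-1.1, -0.1, 5.7]
width: 0.0574
grip_force: 65.3
```

```bash
python3 go.py 502.2 140.5 30 84.9
```

```text
cm [ 0.21 -0.03  0.48] twist 0.07 yaw 84.97 t 3.45 tcp [0.5043 0.1406 0.0348] F [-1.13 -0.08  5.71] w 0.0574
```

Request:
arm_command([
  {"tx":0,"ty":0,"tz":-0.5,"twist":0},
  {"tx":0,"ty":0,"tz":-1.5,"twist":0},
  {"tx":0,"ty":0,"tz":-2.5,"twist":0},
  {"tx":0,"ty":0,"tz":-3,"twist":0},
  {"tx":0,"ty":0,"tz":-3,"twist":0},
  {"tx":0,"ty":0,"tz":-3,"twist":0},
  {"tx":0,"ty":0,"tz":-3,"twist":0},
  {"tx":0,"ty":0,"tz":-3,"twist":0},
])

```text
time: 4.25
tcp_pos: [0.5031, 0.1399, 0.0628]
ee_rot: [0.044, 0.999, -0.0, -0.0]
ft_force: [-0.1, 0.5, -1.3]
width: 0.0572
grip_force: 64.4
```

```bash
python3 go.py 502.2 140.5 30 84.9; python3 -c "
from h import *
im,d=eyes.camera('side'); s=manip.get_state(); print(s['ft_force'],s['ft_torque'])"
```

```text
cm [0.09 0.05 3.28] twist 0.04 yaw 84.94 t 4.25 tcp [0.5031 0.1399 0.0628] F [-0.1   0.51 -1.25] w 0.0572
[ 0.71955704  0.21440957 -1.79601908] [0.03608615 0.03162393 0.02455184]
```

Box c reads about 1.7 N, so it is empty. I'll set it back down.

Request:
arm_command([
  {"tx":0,"ty":0,"tz":1,"twist":0},
  {"tx":0,"ty":0,"tz":2,"twist":0},
  {"tx":0,"ty":0,"tz":2.5,"twist":0},
  {"tx":0,"ty":0,"tz":2.8,"twist":0},
  {"tx":0,"ty":0,"tz":2.9,"twist":0},
  {"tx":0,"ty":0,"tz":2.9,"twist":0},
])

```text
time: 4.9
tcp_pos: [0.5032, 0.1399, 0.0348]
ee_rot: [0.044, 0.999, -0.0, -0.0]
ft_force: [-2.9, -0.6, 5.6]
width: 0.0574
grip_force: 64.9
```

Request:
arm_command([
  {"tx":0,"ty":0,"tz":0,"twist":0},
  {"tx":0,"ty":0,"tz":0,"twist":0},
  {"tx":0,"ty":0,"tz":0,"twist":0},
  {"tx":0,"ty":0,"tz":0,"twist":0},
], fingers=0.88)

```text
time: 5.3
tcp_pos: [0.5035, 0.1401, 0.0341]
ee_rot: [0.044, 0.999, -0.0, -0.0]
ft_force: [-0.3, 0.4, -0.2]
width: 0.0753
grip_force: 0.0
```

Request:
arm_command([
  {"tx":0,"ty":0,"tz":-2,"twist":0},
  {"tx":0,"ty":0,"tz":-4,"twist":0},
  {"tx":0,"ty":0,"tz":-6,"twist":0},
  {"tx":0,"ty":2.5,"tz":-7,"twist":0},
  {"tx":0,"ty":6,"tz":-7,"twist":-1},
  {"tx":0,"ty":9,"tz":-7,"twist":-2},
  {"tx":0,"ty":10.6,"tz":-7,"twist":-2},
  {"tx":0,"ty":10.6,"tz":-7,"twist":-2},
  {"tx":0,"ty":10.6,"tz":-7,"twist":-2},
])

```text
time: 6.2
tcp_pos: [0.5122, 0.2451, 0.1037]
ee_rot: [0.027, 1.0, -0.0, -0.001]
ft_force: [-0.4, -0.1, -0.1]
width: 0.075
grip_force: 0.0
```

```bash
python3 go.py 503.8 247 32 86.9
```

```text
cm [0.84 0.15 7.18] twist 0.04 yaw 86.94 t 6.2 tcp [0.5122 0.2451 0.1037] F [-0.42 -0.11 -0.07] w 0.075
```

Request:
arm_command([
  {"tx":0.85,"ty":0.15,"tz":1.5,"twist":0},
  {"tx":0.85,"ty":0.15,"tz":3.5,"twist":0},
  {"tx":0.85,"ty":0.15,"tz":5.5,"twist":0},
  {"tx":0.85,"ty":0.15,"tz":6.95,"twist":0},
  {"tx":0.85,"ty":0.15,"tz":6.95,"twist":0},
  {"tx":0.85,"ty":0.15,"tz":6.95,"twist":0},
])

```text
time: 6.8
tcp_pos: [0.5044, 0.2467, 0.0349]
ee_rot: [0.027, 1.0, -0.0, -0.0]
ft_force: [-0.3, 0.8, 0.4]
width: 0.0751
grip_force: 0.0
```

Request:
arm_command([
  {"tx":0,"ty":0,"tz":0,"twist":0},
  {"tx":0,"ty":0,"tz":0,"twist":0},
  {"tx":0,"ty":0,"tz":0,"twist":0},
  {"tx":0,"ty":0,"tz":0,"twist":0},
  {"tx":0,"ty":0,"tz":0,"twist":0},
], fingers=0, grip_force=60)

```text
time: 7.3
tcp_pos: [0.505, 0.248, 0.0361]
ee_rot: [0.027, 1.0, 0.001, 0.001]
ft_force: [-1.0, 0.1, 6.3]
width: 0.0571
grip_force: 66.0
```

Request:
arm_command([
  {"tx":0,"ty":0,"tz":-0.5,"twist":0},
  {"tx":0,"ty":0,"tz":-1.5,"twist":0},
  {"tx":0,"ty":0,"tz":-2.5,"twist":0},
  {"tx":0,"ty":0,"tz":-3,"twist":0},
  {"tx":0,"ty":0,"tz":-3,"twist":0},
  {"tx":0,"ty":0,"tz":-3,"twist":0},
  {"tx":0,"ty":0,"tz":-3,"twist":0},
  {"tx":0,"ty":0,"tz":-3,"twist":0},
])

```text
time: 8.1
tcp_pos: [0.5041, 0.2474, 0.0643]
ee_rot: [0.027, 1.0, -0.0, -0.0]
ft_force: [-0.9, 0.1, -0.9]
width: 0.0574
grip_force: 65.2
```

```bash
python3 go.py 501.5 -32.7 130 91.8; python3 -c "
from h import *
im,d=eyes.camera('side'); s=manip.get_state(); print(s['ft_force'],s['ft_torque'])"
```

```text
cm [ -1.24 -27.99  -6.55] twist -4.86 yaw 86.94 t 8.1 tcp [0.5041 0.2474 0.0643] F [-0.87  0.08 -0.91] w 0.0574
[-0.02415168  0.05650127 -1.52047708] [-0.02185217 -0.02076341  0.04000006]
```

Box b is empty as well, so a should be the heavy one. I'll set b back and go to a.

Request:
arm_command([
  {"tx":0,"ty":0,"tz":1,"twist":0},
  {"tx":0,"ty":0,"tz":2,"twist":0},
  {"tx":0,"ty":0,"tz":2.5,"twist":0},
  {"tx":0,"ty":0,"tz":2.8,"twist":0},
  {"tx":0,"ty":0,"tz":2.9,"twist":0},
  {"tx":0,"ty":0,"tz":2.9,"twist":0},
])

```text
time: 8.75
tcp_pos: [0.5043, 0.2476, 0.0361]
ee_rot: [0.027, 1.0, -0.0, 0.0]
ft_force: [-1.7, -2.0, 1.8]
width: 0.0568
grip_force: 65.4
```

Request:
arm_command([
  {"tx":0,"ty":0,"tz":0,"twist":0},
  {"tx":0,"ty":0,"tz":0,"twist":0},
  {"tx":0,"ty":0,"tz":0,"twist":0},
  {"tx":0,"ty":0,"tz":0,"twist":0},
], fingers=0.88)

```text
time: 9.15
tcp_pos: [0.5044, 0.2477, 0.0357]
ee_rot: [0.027, 1.0, 0.0, 0.0]
ft_force: [0.7, -0.4, -0.3]
width: 0.0752
grip_force: 0.0
```

Request:
arm_command([
  {"tx":0,"ty":0,"tz":-2,"twist":0},
  {"tx":0,"ty":0,"tz":-4,"twist":0},
  {"tx":0,"ty":0,"tz":-6,"twist":0},
  {"tx":0,"ty":2.5,"tz":-7,"twist":0},
  {"tx":0.3,"ty":6,"tz":-7,"twist":-2},
  {"tx":0.6,"ty":9,"tz":-7,"twist":-4},
  {"tx":1.1,"ty":10.2,"tz":-7,"twist":-4},
  {"tx":1.1,"ty":10.2,"tz":-7,"twist":-4},
  {"tx":1.1,"ty":10.2,"tz":-7,"twist":-4},
])

```text
time: 10.05
tcp_pos: [0.4982, 0.3493, 0.1054]
ee_rot: [-0.008, 1.0, -0.001, -0.001]
ft_force: [-0.8, -1.0, 0.2]
width: 0.0752
grip_force: 0.0
```

```bash
python3 go.py 497.5 348.8 32 90.9
```

```text
cm [ 0.07 -0.04  7.34] twist 0.03 yaw 90.93 t 10.05 tcp [0.4982 0.3493 0.1054] F [-0.84 -0.98  0.17] w 0.0752
```

Request:
arm_command([
  {"tx":0.07,"ty":0,"tz":1.5,"twist":0},
  {"tx":0.07,"ty":0,"tz":3.5,"twist":0},
  {"tx":0.07,"ty":0,"tz":5.5,"twist":0},
  {"tx":0.07,"ty":0,"tz":7.1,"twist":0},
  {"tx":0.07,"ty":0,"tz":7.1,"twist":0},
  {"tx":0.07,"ty":0,"tz":7.1,"twist":0},
])

```text
time: 10.65
tcp_pos: [0.4984, 0.3491, 0.035]
ee_rot: [-0.008, 1.0, -0.0, -0.0]
ft_force: [0.4, 0.8, -0.1]
width: 0.0755
grip_force: 0.0
```

Request:
arm_command([
  {"tx":0,"ty":0,"tz":0,"twist":0},
  {"tx":0,"ty":0,"tz":0,"twist":0},
  {"tx":0,"ty":0,"tz":0,"twist":0},
  {"tx":0,"ty":0,"tz":0,"twist":0},
  {"tx":0,"ty":0,"tz":0,"twist":0},
], fingers=0, grip_force=80)

```text
time: 11.15
tcp_pos: [0.4988, 0.3506, 0.0364]
ee_rot: [-0.008, 1.0, 0.001, 0.001]
ft_force: [-0.1, -1.5, 7.0]
width: 0.0569
grip_force: 88.9
```

Request:
arm_command([
  {"tx":0,"ty":0,"tz":-0.5,"twist":0},
  {"tx":0,"ty":0,"tz":-1.5,"twist":0},
  {"tx":0,"ty":0,"tz":-2.5,"twist":0},
  {"tx":0,"ty":0,"tz":-3,"twist":0},
  {"tx":0,"ty":0,"tz":-3,"twist":0},
  {"tx":0,"ty":0,"tz":-3,"twist":0},
  {"tx":0,"ty":0,"tz":-3,"twist":0},
  {"tx":0,"ty":0,"tz":-3,"twist":0},
])

```text
time: 11.95
tcp_pos: [0.4978, 0.3498, 0.0643]
ee_rot: [-0.008, 1.0, -0.0, -0.0]
ft_force: [-0.0, 0.1, -7.1]
width: 0.057
grip_force: 87.3
```

```bash
python3 go.py 501.5 -32.7 130 91.8; python3 -c "
from h import *
im,d=eyes.camera('side'); s=manip.get_state(); print(s['ft_force'],s['ft_torque']); cv2.imwrite('pics/s1.png',im[...,::-1])"
```

```text
cm [  0.26 -38.26  -6.55] twist -0.86 yaw 90.94 t 11.95 tcp [0.4978 0.3498 0.0643] F [-0.03  0.13 -7.12] w 0.057
[ 0.37984607 -0.36025396 -6.33399183] [ 0.01677172  0.02099408 -0.00786375]
```

View pics/s1.png

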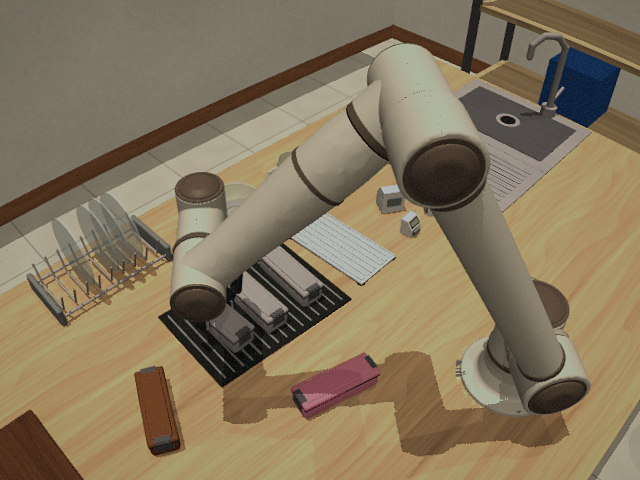

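Box a reads about 7 N, so it is the heavy one. In the picture it is held level at about (230,330). I'll carry it to the plate.

Request:
arm_command([
  {"tx":0,"ty":0,"tz":-2,"twist":0},
  {"tx":0,"ty":-1,"tz":-4.5,"twist":0},
  {"tx":0,"ty":-3.5,"tz":-6.5,"twist":-0.2},
  {"tx":0,"ty":-7,"tz":-6.5,"twist":-0.4},
  {"tx":0.1,"ty":-11,"tz":-6.5,"twist":-0.6},
  {"tx":0.2,"ty":-15,"tz":-6.5,"twist":-0.9},
  {"tx":0.2,"ty":-19,"tz":-6.5,"twist":-0.9},
  {"tx":0.2,"ty":-23,"tz":-6.5,"twist":-0.9},
  {"tx":0.2,"ty":-27,"tz":-6.5,"twist":-0.9},
  {"tx":0.2,"ty":-31,"tz":-6.5,"twist":-0.9},
  {"tx":0.25,"ty":-34.5,"tz":-6.5,"twist":-0.9},
  {"tx":0.25,"ty":-37,"tz":-6.5,"twist":-0.9},
])

```text
time: 13.2
tcp_pos: [0.501, -0.0221, 0.1298]
ee_rot: [-0.015, 1.0, -0.0, -0.0]
ft_force: [2.0, -0.0, -6.8]
width: 0.0571
grip_force: 87.9
```

Request:
arm_command([
  {"tx":0,"ty":-0.8,"tz":0,"twist":0},
  {"tx":0,"ty":-1.2,"tz":0,"twist":0},
  {"tx":0,"ty":-1.2,"tz":0,"twist":0},
  {"tx":0,"ty":-1.2,"tz":0,"twist":0},
  {"tx":0,"ty":-1.2,"tz":0,"twist":0},
])

```text
time: 13.7
tcp_pos: [0.5022, -0.031, 0.1298]
ee_rot: [-0.017, 1.0, 0.0, 0.0]
ft_force: [-0.7, -0.5, -7.1]
width: 0.0572
grip_force: 87.9
```

```bash
python3 go.py 502 -32.7 40.5 91.8
```

```text
cm [ 0.03 -0.17  8.93] twist 0.13 yaw 91.93 t 13.7 tcp [ 0.5022 -0.031   0.1298] F [-0.73 -0.46 -7.14] w 0.0572
```

Request:
arm_command([
  {"tx":0,"ty":-0.15,"tz":2,"twist":0.1},
  {"tx":0,"ty":-0.15,"tz":4,"twist":0.1},
  {"tx":0,"ty":-0.15,"tz":6,"twist":0.1},
  {"tx":0,"ty":-0.15,"tz":7.5,"twist":0.1},
  {"tx":0,"ty":-0.15,"tz":8.3,"twist":0.1},
  {"tx":0,"ty":-0.15,"tz":8.5,"twist":0.1},
  {"tx":0,"ty":-0.15,"tz":8.65,"twist":0.1},
  {"tx":0,"ty":-0.15,"tz":8.75,"twist":0.1},
  {"tx":0,"ty":-0.15,"tz":8.85,"twist":0.1},
  {"tx":0,"ty":-0.15,"tz":8.85,"twist":0.1},
])

```text
time: 14.7
tcp_pos: [0.5023, -0.0334, 0.0417]
ee_rot: [-0.015, 1.0, 0.0, 0.0]
ft_force: [0.1, -0.0, -6.8]
width: 0.0569
grip_force: 87.9
```

```bash
python3 go.py 502 -32.7 40 91.8
```

```text
cm [0.03 0.07 0.17] twist -0.05 yaw 91.75 t 14.7 tcp [ 0.5023 -0.0334  0.0417] F [ 0.11 -0.02 -6.76] w 0.0569
```

Request:
arm_command([
  {"tx":0,"ty":0.05,"tz":0.08,"twist":0},
  {"tx":0,"ty":0.05,"tz":0.15,"twist":0},
  {"tx":0,"ty":0.05,"tz":0.22,"twist":0},
  {"tx":0,"ty":0.05,"tz":0.25,"twist":0},
])

```text
time: 15.1
tcp_pos: [0.5023, -0.0329, 0.0403]
ee_rot: [-0.015, 1.0, 0.0, 0.0]
ft_force: [-4.9, 1.0, 9.6]
width: 0.0571
grip_force: 90.0
```

Request:
arm_command([
  {"tx":0,"ty":0,"tz":-0.05,"twist":0},
  {"tx":0,"ty":0,"tz":-0.05,"twist":0},
  {"tx":0,"ty":0,"tz":-0.05,"twist":0},
  {"tx":0,"ty":0,"tz":-0.05,"twist":0},
  {"tx":0,"ty":0,"tz":-0.05,"twist":0},
], fingers=0.95)

```text
time: 15.6
tcp_pos: [0.5023, -0.0329, 0.0393]
ee_rot: [-0.015, 1.0, -0.0, 0.0]
ft_force: [0.3, -0.1, -0.1]
width: 0.0812
grip_force: 0.0
```

Request:
arm_command([
  {"tx":0,"ty":0,"tz":-2,"twist":0},
  {"tx":0,"ty":0,"tz":-5,"twist":0},
  {"tx":0,"ty":0,"tz":-8,"twist":0},
  {"tx":0,"ty":-3,"tz":-9,"twist":4},
  {"tx":0,"ty":-7,"tz":-9,"twist":12},
  {"tx":0,"ty":-11,"tz":-9,"twist":20},
  {"tx":0,"ty":-15,"tz":-9,"twist":28},
  {"tx":0,"ty":-18,"tz":-9,"twist":32},
  {"tx":0,"ty":-20,"tz":-9,"twist":32},
  {"tx":0,"ty":-20,"tz":-9,"twist":32},
  {"tx":0,"ty":-20,"tz":-9,"twist":32},
])

```text
time: 16.7
tcp_pos: [0.5078, -0.233, 0.1289]
ee_rot: [0.261, 0.965, 0.0, -0.0]
ft_force: [0.8, -0.0, 0.2]
width: 0.0812
grip_force: 0.0
```

```bash
python3 go.py 517 -238 120 60
python3 - <<'E'
from fit import *
im,d=eyes.camera("top"); cv2.imwrite("pics/top1.png",im[...,::-1]); w=cloud("top",d)
for u in(197,244,291): print("box",rect(w,(u-22,u+22,180,280),.04,.07))
print("placed",rect(w,(335,405,170,290),.045,.075))
E
```

```text
cm [-1.04  0.03  0.89] twist -0.32 yaw 59.68 t 16.7 tcp [ 0.5078 -0.233   0.1289] F [ 0.84 -0.02  0.17] w 0.0812
box (array([0., 0.]), array([0., 0.]), 0.0, 0, np.float64(nan))
box (array([502.5, 246.2]), array([171.6,  59. ]), -3.3, 2031, np.float64(53.8))
box (array([501.2, 139. ]), array([171.1,  58.1]), -5.1, 2018, np.float64(53.8))
placed (array([501.4, -34.1]), array([170.5,  58.6]), 1.7, 2028, np.float64(57.9))
  return _methods._mean(a, axis=axis, dtype=dtype,
  ret = ret.dtype.type(ret / rcount)
```

View pics/top1.png

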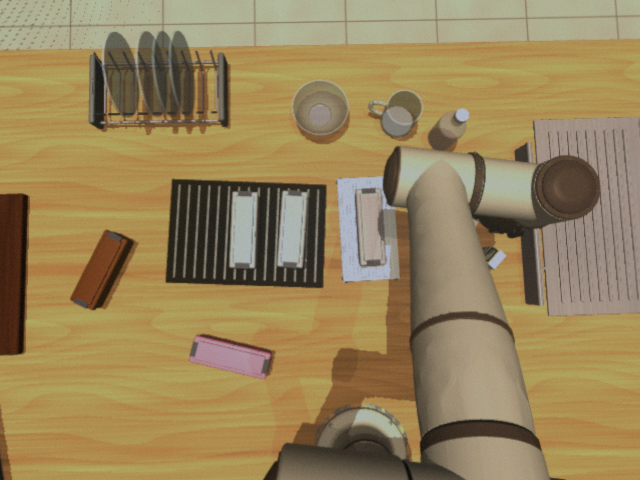

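The heavy box sits centred on the plate at pixel (369,227), at (501,-34) mm and 1.7°. The empties are back within about 1.5 mm. Now the timer.

Request:
arm_command([
  {"tx":-0.88,"ty":0.03,"tz":1,"twist":-0.3},
  {"tx":-0.88,"ty":0.03,"tz":2,"twist":-0.3},
  {"tx":-0.88,"ty":0.03,"tz":3,"twist":-0.3},
  {"tx":-0.88,"ty":0.03,"tz":3,"twist":-0.3},
])

```text
time: 17.15
tcp_pos: [0.5145, -0.2362, 0.0969]
ee_rot: [0.258, 0.966, -0.0, -0.002]
ft_force: [-0.3, -0.4, -0.9]
width: 0.081
grip_force: 0.0
```

```bash
python3 go.py 515.6 -237.2 42 60;python3 - <<'E'
from fit import *
w=np.load("top0.npy")
for u,v in((443,262),(491,257)): print(rect(w,(u-16,u+16,v-16,v+16),.02,.09))
E
```

```text
cm [-0.17 -0.02  5.49] twist 0.06 yaw 60.06 t 17.15 tcp [ 0.5145 -0.2362  0.0969] F [-0.31 -0.37 -0.92] w 0.081
(array([ 417.5, -200.2]), array([43.3, 40.4]), -84.3, 356, np.float64(45.9))
(array([ 429.9, -304.5]), array([44. , 41.2]), -43.1, 409, np.float64(44.1))
```

Request:
arm_command([
  {"tx":-0.1,"ty":0,"tz":1.5,"twist":0},
  {"tx":-0.1,"ty":0,"tz":3,"twist":0},
  {"tx":-0.1,"ty":0,"tz":4.5,"twist":0},
  {"tx":-0.1,"ty":0,"tz":5.3,"twist":0},
  {"tx":-0.1,"ty":0,"tz":5.3,"twist":0},
  {"tx":-0.1,"ty":0,"tz":5.3,"twist":0},
])

```text
time: 17.75
tcp_pos: [0.5171, -0.2375, 0.0466]
ee_rot: [0.258, 0.966, -0.0, 0.0]
ft_force: [-0.5, 0.2, 0.2]
width: 0.0813
grip_force: 0.0
```

Request:
arm_command([
  {"tx":0,"ty":0,"tz":0,"twist":0},
  {"tx":0,"ty":0,"tz":0,"twist":0},
  {"tx":0,"ty":0,"tz":0,"twist":0},
  {"tx":0,"ty":0,"tz":0,"twist":0},
  {"tx":0,"ty":0,"tz":0,"twist":0},
], fingers=0, grip_force=25)

```text
time: 18.25
tcp_pos: [0.5175, -0.2376, 0.0472]
ee_rot: [0.258, 0.966, -0.0, 0.001]
ft_force: [-0.8, 0.2, 5.7]
width: 0.0621
grip_force: 28.2
```

```bash
python3 go.py 515.6 -237.2 42 60
```

```text
cm [ 0.18 -0.06  0.52] twist 0.06 yaw 60.06 t 18.25 tcp [ 0.5175 -0.2376  0.0472] F [-0.84  0.22  5.68] w 0.0621
```

Request:
arm_command([
  {"tx":0,"ty":0,"tz":-1,"twist":0},
  {"tx":0,"ty":0,"tz":-2.5,"twist":-4},
  {"tx":-0.5,"ty":-0.5,"tz":-3,"twist":-12},
  {"tx":-1,"ty":-1,"tz":-3,"twist":-20},
  {"tx":-1.5,"ty":-1.5,"tz":-3,"twist":-28},
  {"tx":-2,"ty":-2,"tz":-3,"twist":-36},
  {"tx":-2.5,"ty":-2.5,"tz":-3,"twist":-44},
  {"tx":-3,"ty":-3,"tz":-3,"twist":-52},
  {"tx":-3.5,"ty":-3.5,"tz":-3,"twist":-60},
  {"tx":-4,"ty":-4,"tz":-3,"twist":-68},
  {"tx":-4,"ty":-4.5,"tz":-3,"twist":-76},
  {"tx":-4.5,"ty":-5,"tz":-3,"twist":-82},
])

```text
time: 19.45
tcp_pos: [0.5296, -0.3031, 0.0758]
ee_rot: [-0.441, 0.898, 0.001, -0.001]
ft_force: [0.1, 0.1, -1.4]
width: 0.0616
grip_force: 27.9
```

```bash
python3 go.py 540 -340 75 180.56
```

```text
cm [ 2.29 -3.08  0.07] twist -38.27 yaw 142.29 t 19.45 tcp [ 0.5296 -0.3031  0.0758] F [ 0.14  0.11 -1.43] w 0.0616
```

Request:
arm_command([
  {"tx":0.4,"ty":-0.5,"tz":0,"twist":-8},
  {"tx":0.8,"ty":-1,"tz":0,"twist":-16},
  {"tx":1.3,"ty":-1.7,"tz":0,"twist":-24},
  {"tx":1.8,"ty":-2.4,"tz":0,"twist":-32},
  {"tx":2.3,"ty":-3,"tz":0,"twist":-38.2},
  {"tx":2.3,"ty":-3,"tz":0,"twist":-38.2},
  {"tx":2.3,"ty":-3,"tz":0,"twist":-38.2},
])

```text
time: 20.15
tcp_pos: [0.5397, -0.3396, 0.0759]
ee_rot: [0.708, -0.707, -0.001, 0.0]
ft_force: [0.1, -0.3, -2.0]
width: 0.0617
grip_force: 27.9
```

```bash
python3 go.py 540 -355 48 180.56
python3 - <<'E'
from h import *
im,d=eyes.camera("side"); cv2.imwrite("pics/s2.png",cv2.resize(im[90:250,330:560,::-1],None,fx=3.4,fy=3.4,interpolation=cv2.INTER_CUBIC))
E
```

```text
cm [ 1.54 -0.03  2.79] twist -0.48 yaw -179.92 t 20.15 tcp [ 0.5397 -0.3396  0.0759] F [ 0.11 -0.28 -1.99] w 0.0617
```

View pics/s2.png

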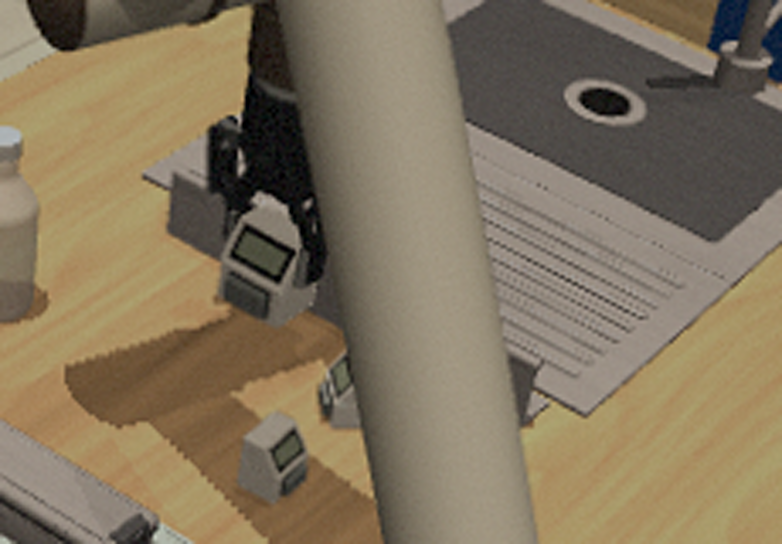

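The side crop shows the timer held with its front (display and bar) facing the open worktop and its back toward the guard. I'll lower it and move in.

Request:
arm_command([
  {"tx":0.3,"ty":0,"tz":1,"twist":-0.4},
  {"tx":0.8,"ty":0,"tz":2,"twist":-0.5},
  {"tx":1.2,"ty":0,"tz":2.6,"twist":-0.5},
  {"tx":1.3,"ty":0,"tz":2.8,"twist":-0.5},
  {"tx":1.5,"ty":0,"tz":2.85,"twist":-0.5},
  {"tx":1.5,"ty":0,"tz":2.85,"twist":-0.5},
  {"tx":1.5,"ty":0,"tz":2.85,"twist":-0.5},
])

```text
time: 20.9
tcp_pos: [0.5405, -0.355, 0.0478]
ee_rot: [0.712, -0.703, 0.0, -0.0]
ft_force: [1.0, 0.6, -2.2]
width: 0.0615
grip_force: 27.9
```

```bash
python3 go.py 540 -362.5 47 180.56
```

```text
cm [0.75 0.06 0.08] twist 0.17 yaw -179.27 t 20.9 tcp [ 0.5405 -0.355   0.0478] F [ 0.96  0.56 -2.17] w 0.0615
```

Request:
arm_command([
  {"tx":0.2,"ty":0,"tz":0.05,"twist":0.1},
  {"tx":0.4,"ty":0,"tz":0.05,"twist":0.1},
  {"tx":0.55,"ty":0,"tz":0.05,"twist":0.1},
  {"tx":0.6,"ty":0,"tz":0.05,"twist":0.1},
  {"tx":0.6,"ty":0,"tz":0.05,"twist":0.1},
])

```text
time: 21.4
tcp_pos: [0.5405, -0.3611, 0.0473]
ee_rot: [0.711, -0.703, 0.0, -0.0]
ft_force: [-1.2, 0.1, -1.3]
width: 0.0614
grip_force: 27.9
```

Request:
arm_command([
  {"tx":0.1,"ty":0,"tz":0,"twist":0},
  {"tx":0.15,"ty":0,"tz":0,"twist":0},
  {"tx":0.15,"ty":0,"tz":0,"twist":0},
])

```text
time: 21.7
tcp_pos: [0.5405, -0.3621, 0.0473]
ee_rot: [0.711, -0.703, -0.0, -0.0]
ft_force: [0.5, 1.3, -0.8]
width: 0.0617
grip_force: 27.9
```

Request:
arm_command([
  {"tx":0.06,"ty":0,"tz":0,"twist":0},
  {"tx":0.1,"ty":0,"tz":0,"twist":0},
  {"tx":0.1,"ty":0,"tz":0,"twist":0},
])

```text
time: 22.0
tcp_pos: [0.5405, -0.3622, 0.0473]
ee_rot: [0.711, -0.703, -0.001, -0.0]
ft_force: [0.4, 5.0, 0.4]
width: 0.0616
grip_force: 28.1
```

Request:
arm_command([
  {"tx":0.06,"ty":0,"tz":0,"twist":0},
  {"tx":0.1,"ty":0,"tz":0,"twist":0},
  {"tx":0.1,"ty":0,"tz":0,"twist":0},
])

```text
time: 22.3
tcp_pos: [0.5404, -0.3623, 0.0474]
ee_rot: [0.711, -0.703, -0.001, -0.0]
ft_force: [0.6, 9.2, 2.7]
width: 0.0615
grip_force: 28.2
```

Contact with the guard. I'll ease down a touch and release.

Request:
arm_command([
  {"tx":-0.08,"ty":0,"tz":0.05,"twist":0},
  {"tx":-0.08,"ty":0,"tz":0.05,"twist":0},
])

```text
time: 22.5
tcp_pos: [0.5405, -0.3623, 0.0473]
ee_rot: [0.711, -0.703, -0.001, -0.0]
ft_force: [-1.2, 6.3, 3.7]
width: 0.0614
grip_force: 28.3
```

Request:
arm_command([
  {"tx":0,"ty":0,"tz":0,"twist":0},
  {"tx":0,"ty":0,"tz":0,"twist":0},
  {"tx":0,"ty":0,"tz":0,"twist":0},
  {"tx":0,"ty":0,"tz":0,"twist":0},
], fingers=0.95)

```text
time: 22.9
tcp_pos: [0.5405, -0.364, 0.0468]
ee_rot: [0.711, -0.703, 0.0, 0.0]
ft_force: [-0.6, 0.2, -1.4]
width: 0.0813
grip_force: 0.0
```

Request:
arm_command([
  {"tx":0,"ty":0,"tz":-2,"twist":0},
  {"tx":0,"ty":0,"tz":-4,"twist":0},
  {"tx":0,"ty":0,"tz":-6,"twist":0},
  {"tx":-1,"ty":0,"tz":-7.5,"twist":0},
  {"tx":-5,"ty":0,"tz":-8,"twist":0},
  {"tx":-8,"ty":0,"tz":-8,"twist":0},
  {"tx":-9,"ty":0,"tz":-8,"twist":0},
  {"tx":-9,"ty":0,"tz":-8,"twist":0},
])

```text
time: 23.7
tcp_pos: [0.5396, -0.2722, 0.1271]
ee_rot: [0.712, -0.702, 0.0, -0.0]
ft_force: [1.2, -1.0, 0.6]
width: 0.0812
grip_force: 0.0
```

Request:
arm_command([
  {"tx":0,"ty":0,"tz":0,"twist":0},
  {"tx":0,"ty":0,"tz":0,"twist":0},
  {"tx":0,"ty":0,"tz":0,"twist":0},
  {"tx":0,"ty":0,"tz":0,"twist":0},
], fingers=0)

```text
time: 24.1
tcp_pos: [0.5393, -0.2743, 0.1265]
ee_rot: [0.711, -0.704, -0.0, 0.0]
ft_force: [0.0, 0.2, 0.4]
width: 0.023
grip_force: 0.0
```

```bash
python3 go.py 540 -300 29 180.56
python3 - <<'E'
from fit import *
im,d=eyes.camera("top"); w=cloud("top",d); cv2.imwrite("pics/t2.png",cv2.resize(im[150:300,400:580,::-1],None,fx=4,fy=4,interpolation=cv2.INTER_CUBIC))
v,u=np.mgrid[0:480,0:640]
p=w[(w[...,2]>.064)&(w[...,2]<.08)&(u>480)&(u<540)&(v>180)&(v<240)]; p=p[(p[:,1]>-.384)]
print(len(p),cv2.minAreaRect((p[:,:2]*1000).astype(np.float32)) if len(p)>5 else 0)
E
```

```text
cm [ 2.57 -0.04  9.75] twist 0.02 yaw -179.42 t 24.1 tcp [ 0.5393 -0.2743  0.1265] F [0.03 0.24 0.39] w 0.023
93 ((517.3839721679688, -368.83319091796875), (29.54780387878418, 15.9525146484375), 87.87677764892578)
```

View pics/t2.png

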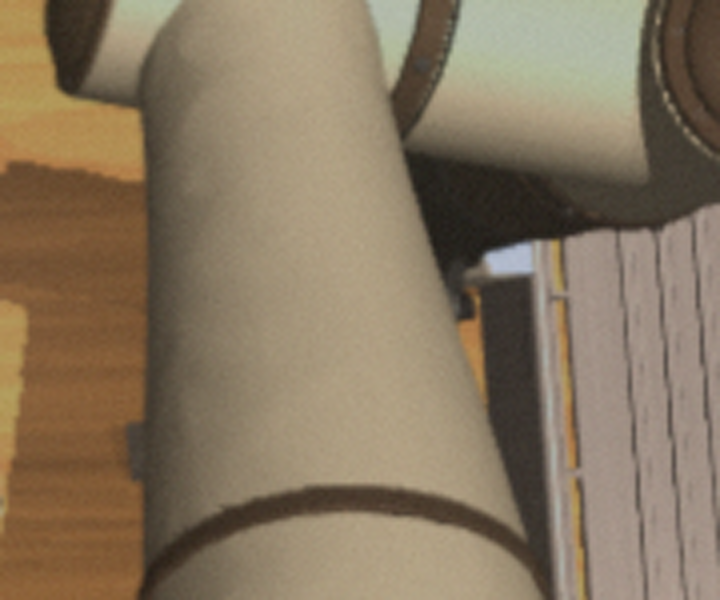

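The timer's top shows right against the guard at crop (510,260), and the rest is hidden by the arm. I'll lower the closed fingers in front of the bar and press.

Request:
arm_command([
  {"tx":0.5,"ty":-0.1,"tz":3,"twist":0},
  {"tx":1,"ty":-0.1,"tz":6,"twist":0},
  {"tx":1.3,"ty":-0.1,"tz":8.5,"twist":0},
  {"tx":1.5,"ty":-0.1,"tz":9.7,"twist":0},
  {"tx":1.5,"ty":-0.1,"tz":9.7,"twist":0},
  {"tx":1.5,"ty":-0.1,"tz":9.7,"twist":0},
])

```text
time: 24.75
tcp_pos: [0.5413, -0.2889, 0.0305]
ee_rot: [0.711, -0.703, 0.001, -0.0]
ft_force: [-0.1, 1.1, 0.3]
width: 0.0002
grip_force: 0.0
```

```bash
python3 go.py 540.5 -317 29 180.56
```

```text
cm [2.81 0.12 0.15] twist 0.1 yaw -179.34 t 24.75 tcp [ 0.5413 -0.2889  0.0305] F [-0.12  1.13  0.26] w 0.0002
```

Request:
arm_command([
  {"tx":1,"ty":0.1,"tz":0.1,"twist":0.1},
  {"tx":2,"ty":0.1,"tz":0.1,"twist":0.1},
  {"tx":2.5,"ty":0.1,"tz":0.1,"twist":0.1},
  {"tx":2.7,"ty":0.1,"tz":0.1,"twist":0.1},
  {"tx":2.7,"ty":0.1,"tz":0.1,"twist":0.1},
])

```text
time: 25.25
tcp_pos: [0.5399, -0.3161, 0.029]
ee_rot: [0.71, -0.704, 0.0, -0.0]
ft_force: [-0.8, -0.4, -0.1]
width: 0.0004
grip_force: 0.0
```

Request:
arm_command([
  {"tx":0.1,"ty":0,"tz":0,"twist":0},
  {"tx":0.2,"ty":0,"tz":0,"twist":0},
  {"tx":0.3,"ty":0,"tz":0,"twist":0},
  {"tx":0.3,"ty":0,"tz":0,"twist":0},
])

```text
time: 25.65
tcp_pos: [0.5399, -0.3181, 0.0288]
ee_rot: [0.711, -0.704, -0.0, -0.0]
ft_force: [-0.5, 3.9, 1.2]
width: -0.0
grip_force: 1.5
```

Request:
arm_command([
  {"tx":0.1,"ty":0,"tz":0,"twist":0},
  {"tx":0.2,"ty":0,"tz":0,"twist":0},
  {"tx":0.2,"ty":0,"tz":0,"twist":0},
  {"tx":0.2,"ty":0,"tz":0,"twist":0},
])

```text
time: 26.05
tcp_pos: [0.5399, -0.3203, 0.0288]
ee_rot: [0.71, -0.704, -0.0, 0.0]
ft_force: [-0.1, 4.3, 2.1]
width: 0.0
grip_force: 2.3
```

Request:
arm_command([
  {"tx":0.1,"ty":0,"tz":0,"twist":0},
  {"tx":0.2,"ty":0,"tz":0,"twist":0},
  {"tx":0.3,"ty":0,"tz":0,"twist":0},
  {"tx":0.3,"ty":0,"tz":0,"twist":0},
])

```text
time: 26.45
tcp_pos: [0.5398, -0.322, 0.0287]
ee_rot: [0.71, -0.704, -0.001, -0.0]
ft_force: [-0.5, 9.9, 4.5]
width: 0.0001
grip_force: 5.4
```

Request:
arm_command([
  {"tx":0.1,"ty":0,"tz":0,"twist":0},
  {"tx":0.2,"ty":0,"tz":0,"twist":0},
  {"tx":0.2,"ty":0,"tz":0,"twist":0},
  {"tx":0.2,"ty":0,"tz":0,"twist":0},
])

```text
time: 26.85
tcp_pos: [0.5397, -0.3221, 0.0287]
ee_rot: [0.711, -0.704, -0.002, -0.001]
ft_force: [-0.3, 17.5, 7.3]
width: 0.0002
grip_force: 8.8
```

The bar has bottomed out: the position stopped while the force rose to 17.5 N. I'll back off and check.

Request:
arm_command([
  {"tx":-0.3,"ty":0,"tz":0,"twist":0},
  {"tx":-0.8,"ty":0,"tz":0,"twist":0},
  {"tx":-1.5,"ty":0,"tz":0,"twist":0},
  {"tx":-3,"ty":0,"tz":0,"twist":0},
  {"tx":-5,"ty":0,"tz":-1,"twist":0},
  {"tx":-6,"ty":0,"tz":-4,"twist":0},
  {"tx":-8,"ty":0,"tz":-8,"twist":0},
  {"tx":-12,"ty":0,"tz":-12,"twist":0},
  {"tx":-16,"ty":0,"tz":-14,"twist":0},
  {"tx":-20,"ty":0,"tz":-14,"twist":0},
  {"tx":-24,"ty":0,"tz":-14,"twist":0},
  {"tx":-28,"ty":0,"tz":-14,"twist":0},
])

```text
time: 28.05
tcp_pos: [0.5373, -0.0438, 0.1693]
ee_rot: [0.71, -0.704, 0.001, -0.001]
ft_force: [0.3, 0.8, 0.0]
width: -0.0003
grip_force: 0.0
```

Request:
arm_command([
  {"tx":-4,"ty":0,"tz":0,"twist":0},
  {"tx":-8,"ty":0,"tz":0,"twist":0},
  {"tx":-12,"ty":0,"tz":0,"twist":0},
  {"tx":-15,"ty":0,"tz":0,"twist":0},
  {"tx":-15,"ty":0,"tz":0,"twist":0},
  {"tx":-15,"ty":0,"tz":0,"twist":0},
])

```text
time: 28.65
tcp_pos: [0.5357, 0.105, 0.1686]
ee_rot: [0.711, -0.703, 0.0, 0.0]
ft_force: [-0.4, 0.6, -0.1]
width: -0.0
grip_force: 0.0
```

Run:
```python
from fit import *
im,d=eyes.camera("top"); w=cloud("top",d); cv2.imwrite("pics/t3.png",im[...,::-1])
v,u=np.mgrid[0:480,0:640]
p=w[(w[...,2]>.0685)&(w[...,2]<.08)&(u>480)&(u<540)&(v>160)&(v<240)]
print(len(p),cv2.minAreaRect((p[:,:2]*1000).astype(np.float32)) if len(p)>5 else 0, manip.get_state()["time"])
w0=np.load("top0.npy")
for n,(a,b) in dict(mug=(398,114),bowl=(320,108),soap=(450,130)).items(): print(n,[np.nanmedian(q[b-6:b+7,a-6:a+7].reshape(-1,3),axis=0).round(3) for q in(w0,w)])
```

```text
392 ((545.9406127929688, -373.015869140625), (165.54000854492188, 39.89651870727539), 1.6208525896072388) 28.7
mug [array([ 0.771, -0.114,  0.006]), array([ 0.771, -0.114,  0.006])]
bowl [array([0.789, 0.07 , 0.007]), array([0.789, 0.07 , 0.006])]
soap [array([ 0.696, -0.2  ,  0.112]), array([ 0.695, -0.2  ,  0.112])]
```

View pics/t3.png

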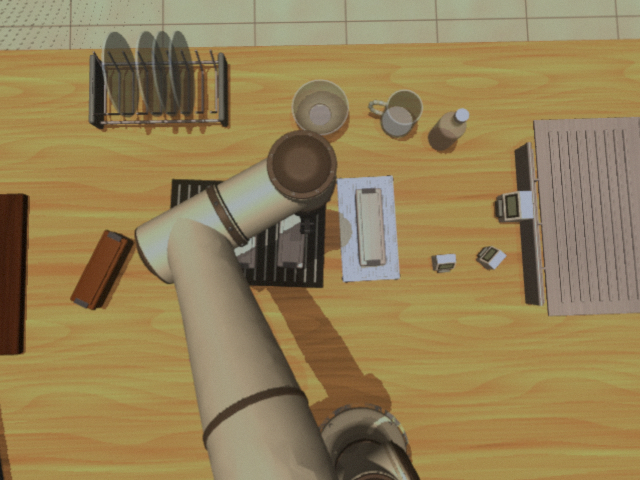

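The timer stands against the guard at (515,206), the heavy box is on the plate at (370,227), and the bystanders haven't moved. One quick check that the timer is flush before handing in.

Run:
```python
from fit import *
im,d=eyes.camera("top"); w=cloud("top",d)
v,u=np.mgrid[0:480,0:640]
m=(u>495)&(u<536)&(v>186)&(v<226)&(w[...,2]>.066)&(w[...,2]<.08)&(im.min(-1)>130)
p=w[m]; print(len(p),cv2.minAreaRect((p[:,:2]*1000).astype(np.float32)),np.median(p[:,2]))
s=manip.get_state(); print(s["ft_force"],s["tcp_pos"])
```

```text
409 ((533.662109375, -374.24530029296875), (79.7074203491211, 35.96482467651367), 1.631872534751892) 0.07077319687335883
[-0.75400681 -0.58287411 -0.14887488] [0.5357523  0.10371768 0.16866404]
```

Run:
```python
from fit import *
im,d=eyes.camera("top"); w=cloud("top",d)
v,u=np.mgrid[0:480,0:640]
m=(u>495)&(u<545)&(v>180)&(v<232)&(w[...,2]>.0675)&(w[...,2]<.08)
X=[]
for r in range(190,224):
    q=w[r][m[r]]
    if len(q)>8: X.append((q[:,0].mean(),q[:,1].max(),q[:,1].min()))
X=np.array(X)[1:-1]; print(len(X),X[[0,-1],0],np.polyfit(X[:,0]-.54,X[:,1],1),np.polyfit(X[:,0]-.54,X[:,2],1))
```

```text
26 [0.56686213 0.51180839] [ 0.02544776 -0.35673063] [ 0.03163162 -0.38918991]
```

Run:
```python
from fit import *
im,d=eyes.camera("top"); w=cloud("top",d)
X=[]
for r in list(range(155,180))+list(range(238,298)):
    q=w[r,505:560]; f=q[(q[:,2]>.015)&(q[:,2]<.05)]; t=q[(q[:,2]>.06)&(q[:,2]<.072)]
    if len(f)>3 and len(t)>1: X.append((np.median(f[:,0]),np.median(f[:,1]),t[:,1].mean()))
X=np.array(X)
for c in(1,2): print(len(X),np.polyfit(X[:,0]-.54,X[:,c],1))
```

```text
85 [ 0.00956419 -0.38747096]
85 [ 0.00962908 -0.39040909]
```

The numbers agree with a timer standing flush, and the 17 N press would have squared it to the guard. Handing in.

```bash
python3 -c "
from rig import manip
print(manip.hand_in())"
```

```text
the job is handed in; nothing more can be done
None
```

The job is handed in at about 29 s of robot time: lunch_a was the heavy box (about 7 N) and now lies along the middle of the thawing plate, the two empties are back within about 1.5 mm, the timer stands against the guard with its bar pressed fully home once (17.5 N), and the mug, bowl and soap did not move; `hand_in` gave no verdict, and the timer's flushness to the guard was only measured to about 1°.

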